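# Index the length stop on an assembly bench gauge

## Robot

A 7-joint arm with a two-finger parallel gripper is mounted at the origin on the work surface. World frame = base frame: x ahead of the robot, y to its left, z up, the work surface at z = 0. Lengths are in m, angles in rad, forces in N, time in s.
With the tool pointing down it reaches from about 0.425 to 0.875 m from the base axis. Payload 8.4 kg.
Tool frame: the origin (TCP) lies at the centre of the arm's flange, where the gripper is bolted on; the fingertips stand 182 mm ahead of it and the grasp point (between the pads) lies 164 mm ahead of it; z points along the fingers, y is the line along which they close (so a half turn about z gives the same grasp; the last joint's range is limited). The gripper opens to 87 mm and grips with 3 to 60 N. Pads are 19 mm wide; open, the fingers measure 117 mm over their backs; the gripper's body (75 mm by 190 mm) begins 51 mm behind the grasp point.
Start: joints at [-1.328, 0.333, 0.04, 1.465, -0.013, 1.343, -0.059], TCP at [0.218, 0.612, 0.405] pointing down, gripper open.
Joint ranges: [-2.58, 2.58], [-0.38, 2.09], [-1.3, 1.39], [0.25, 2.4], [-1.5, 4.64], [0.08, 2.09], [-2.65, 2.65]. Speed limits (rad/s): [2.22, 2.22, 2.79, 2.79, 3.14, 3.14, 3.14].

## Interface

Orientations are given as [roll, pitch, yaw] about the fixed x, y, z axes, in that order (R = Rz(yaw) Ry(pitch) Rx(roll)).
In Python, from station import bot, cams gives the robot as it stands. The module is installed in compiled form; this text tells all that it offers. Calls block until the motion is done:
- bot.movep(position, orientation): joint-space move of the TCP to a pose.
- bot.move_l(position, frame=None, v=0.15): straight line of the TCP; frame=None keeps the orientation; v is the mean speed in m/s.
- bot.goto_joints(angles): joint-space move.
- bot.move_gripper(opening): finger opening in m; the grip force is fixed at half the most; returns when the fingers have stopped.
- bot.hold(seconds).
- bot.inverse_kinematics(position, orientation): joint angles nearest the present ones, or None.
- bot.read_state(): the state.
- cams.read_camera(name): name is "scene" or "top" or "wrist"; returns a dict with "image" (384x512x3 uint8, red, green, blue), "intrinsics" (3x3 intrinsics, pixels), "k1" (the pictures are not rectified: a ray, as slopes to the right and down, at radius r is drawn at 1 + k1 r^2 times it, then the intrinsics apply), "extrinsics" (4x4, takes a point from camera to world coordinates). Camera axes: x right, y up, looking along -z (the intrinsics and any distortion apply to the point x, -y, -z); pixel columns grow to the right and rows downward; lengths in m; the calibration is good to about 2 mm. A picture is of the moment at which its call begins. There is no depth.
A pose or a line that the arm cannot do raises bot.Unreachable and nothing moves.
- bot.job_done(): hands the job in; it is judged then, once.
The state is a dict: "t": time; "joint_pos": joint angles; "qvel": joint speeds; "effort": joint torques, N m; "eef_pos": TCP position; "orientation": TCP orientation; "contact_force": force on the tool from outside, world axes, zero at the start; "torque": the same for the moment, N m; "opening": finger opening in m; "gripper_force": force on a finger pad.
Only numpy, scipy, OpenCV 4.12 (cv2) and the standard library are available. Lean on these libraries where they do the work, as an engineer would, in place of code of your own. Each camera call takes 0.05 s, during which the arm holds its last target. There are 200 camera calls.

## Task

Set the length stop for the next job: push the stop's upright plate along the rail with your fingers until its spring latch clicks down into the notch of the index block that is clamped with the round knob (not the one with the T-bar), then take the hand away. Only push: do not pinch or lift the stop, keep your fingers off the latch pin, and leave the relay, the open enclosure and the screwdriver where they are.

Things in the scene. Friction and masses are not known exactly. Their poses are not given: they have to be found in the camera images.
- gauge: Fixed bench gauge: base plate 12 mm thick, 480 mm long, from x = -50 to +125 mm, with a steel rail 36 mm wide and 460 mm long, top 30 mm above the table. Origin on the table under the rail's middle; y axis along the rail, x axis across it to the side that carries the two index blocks, z up.
- stop: Length stop captive on the rail, slides only along it (gauge's y); about 0.5 kg, drag 1.5 N. Starts within 40 mm of the rail's middle, between the blocks. Origin on the rail's centre line, 31 mm above the table; axes as the gauge's. Saddle 60 x 40 mm up to 24 mm above the origin; on it an upright plate 100 mm wide (x), centred, with push faces at y = +12 and -12 mm, 28 to 86 mm above the origin.
- face_pos: Push face of the stop's plate on its +y side: black sheet 100 x 4 x 58 mm fixed to the stop; origin at the middle of its lower edge, 10 mm to +y of the stop's origin (outer side at 12 mm). Pushing here moves the stop to -y.
- face_neg: Push face on the -y side, the same sheet 10 mm to -y of the stop's origin. Pushing here moves the stop to +y.
- roller (a point): Centre of the latch roller (radius 8 mm) at the foot of the spring latch on the stop: 55 mm to +x of the stop's origin and level with it along the rail; 28 mm above the table when the latch is down.
- latch (a joint): Height (m) of the sprung latch pin, 55 mm to +x of the stop's origin, head 16 mm across, top 88 mm above the table: 0 = down (in a notch or between the blocks), 0.005 on top of a hump. Moves by itself. Climbing a hump takes about 7 N along the rail; past its top the force falls to nothing and the stop is drawn into the notch and centred; leaving takes 7 N again.
- block_round: Index block fixed on the base plate, clamped with a ROUND black knob (36 mm across, top 50 mm above the table, 36 mm to +x of the notch): steel foot 74 x 62 mm, two half-round humps across the travel, 13 mm either side of the notch. Origin under the notch, 12 mm above the table, axes as the gauge's. Stands 100 to 150 mm from the rail's middle, at either end.
- block_round_notch (a point): Middle of the wanted notch, between the two humps; 28 mm above the table (where the roller's centre comes to rest).
- block_bar: The other index block, the same but clamped with a black T-BAR (11 x 56 mm, along the rail); origin under its notch. Not wanted. At the other end of the rail, 100 to 150 mm from its middle.
- relay: Bystander: loose grey relay, 45 x 36 x 76 mm, standing on the table on the -x side of the gauge; origin at the centre of its underside.
- enclosure: Bystander: loose grey open box 100 x 130 x 60 mm on the +x side of the gauge; origin at the centre of its underside.
- driver: Bystander: loose screwdriver 190 mm long with a red handle 26 mm thick, lying on the table on the +x side of the gauge; origin at its middle, on the table; its x axis runs along it, handle at -x.
Mind the look-alikes: they are no part of the job. What is shaped like the block_round but blue or purple is not meant.

How it is judged:
At the end, for the whole second after the job is handed in: The latch roller lies within 4 mm (seen from above) of the middle of the notch of the index block with the round knob, the latch is down (below 2 mm) and the stop is at rest (horizontal distance between roller and block_round_notch below 0.004 m and value of joint latch below 0.002 m and linear speed of stop below 0.01 m/s); the robot touches nothing.
It fails at once if the stop is pinched (both push faces pressed by the fingers at once, over 2 N each) (contact force between the fingers and face_pos above 2 N and contact force between the fingers and face_neg above 2 N).
It fails at once if the latch pin is handled (over 2 N from the fingers) or lifted more than 10 mm (contact force between the fingers and latch above 2 N or value of joint latch above 0.01 m).
It fails at once if the relay, the enclosure or the screwdriver is moved more than 20 mm (distance of any of relay, enclosure, driver from where it was at the start of the episode above 0.02 m).
It also fails if it takes over 48 s, if anything falls off the work surface, if the arm or the gripper's body presses on something with over 40 N, if the wrist force passes 120 N, or if a joint passes its speed limit or range.

## Working session

There is one attempt and no reset: what is moved stays moved. The work goes in short steps, each a Python script; the robot and the scene stay as the last script left them, time stands still between calls to the robot, and variables do not carry over. Pictures are saved under pics/ and viewed, at most 10 in all, crops included, and the job is handed in when it is done.

```bash
mkdir -p pics; python3 - <<'E'
from station import bot,cams
import cv2,pickle
d={}
for n in("scene","top"):
    c=cams.read_camera(n);d[n]=c
    cv2.imwrite(f"pics/{n}.png",c["image"][:,:,::-1]);print(n,c["intrinsics"],c["k1"],c["extrinsics"])
pickle.dump(d,open("d.pkl","wb"))
s=bot.read_state();print(s["t"],s["eef_pos"],s["orientation"],s["opening"])
E
```

```text
scene [[458.48675892   0.         253.34548578]
 [  0.         458.48675892 195.00221431]
 [  0.           0.           1.        ]] -0.04451978598706501 [[-0.25739784 -0.66137562  0.70450596  1.25798542]
 [ 0.96629604 -0.17940022  0.18462807  0.25336214]
 [ 0.00428002  0.72828418  0.68526187  0.75711196]
 [ 0.          0.          0.          1.        ]]
top [[460.9516767    0.         255.78176328]
 [  0.         460.9516767  194.30090902]
 [  0.           0.           1.        ]] -0.1739689227270919 [[-1.48017338e-02  9.91785521e-01 -1.27052700e-01  4.52364587e-01]
 [-9.99887999e-01 -1.49629704e-02 -3.14683448e-04  8.10863756e-02]
 [-2.21318427e-03  1.27033812e-01  9.91895918e-01  9.94908204e-01]
 [ 0.00000000e+00  0.00000000e+00  0.00000000e+00  1.00000000e+00]]
0.1 [0.21779691 0.61226631 0.40395812] [-3.14013225e+00  8.26606821e-05  2.79981276e+00] 0.08705811065171461
```

View pics/top.png

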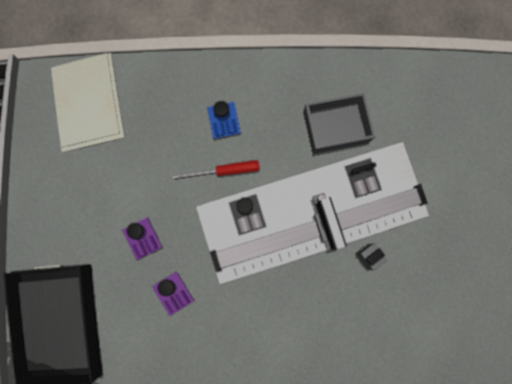

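View pics/scene.png

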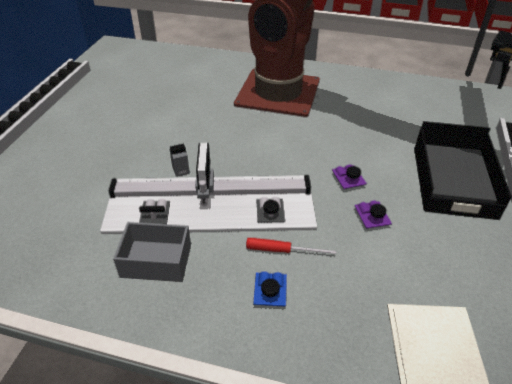

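The top view shows the candidates for "block with round knob": the grey block on the gauge at (245,207), a blue one at (222,108), and purple ones at (135,232) and (167,288). The block with the T-bar is at (363,167). I choose the grey one on the plate at (245,207). The stop's plate is at about (328,222), so it has to be pushed to image left, on face_neg. I'll check this in a close crop.

```bash
cat > h.py <<'E'
import numpy as np,cv2,pickle
def ray(c,uv):
    K=c["intrinsics"];D=np.array([c["k1"],0,0,0,0])
    p=cv2.undistortPoints(np.array(uv,float).reshape(-1,1,2),K,D)[:,0]
    # distortion model matches OpenCV k1
    d=np.c_[p[:,0],-p[:,1],-np.ones(len(p))]@c["extrinsics"][:3,:3].T
    return c["extrinsics"][:3,3],d
def at(c,uv,z):
    o,d=ray(c,uv);return o+d*((z-o[2])/d[:,2])[:,None]
def proj(c,P):
    E=c["extrinsics"];q=(np.atleast_2d(P)-E[:3,3])@E[:3,:3];q=q*[1,-1,-1]
    return cv2.projectPoints(q,np.zeros(3),np.zeros(3),c["intrinsics"],np.array([c["k1"],0,0,0,0]))[0][:,0]
E
python3 - <<'E'
from h import *
d=pickle.load(open("d.pkl","rb"));c=d["top"]
P=at(c,[(197,207),(403,142),(428,214),(219,282)],.012);print(P)
print("sides",[np.linalg.norm(P[i]-P[i-1]) for i in range(4)])
im=c["image"][130:290,190:435,::-1]
cv2.imwrite("pics/crop.png",cv2.resize(im,None,fx=3.2,fy=3.2,interpolation=cv2.INTER_CUBIC))
E
```

```text
[[ 0.55265905  0.20812507  0.012     ]
 [ 0.69073096 -0.24815281  0.012     ]
 [ 0.52902517 -0.29555432  0.012     ]
 [ 0.39250396  0.16193247  0.012     ]]
sides [np.float64(0.16668355205767876), np.float64(0.4767109798023699), np.float64(0.168510137130445), np.float64(0.4774224629526474)]
```

View pics/crop.png

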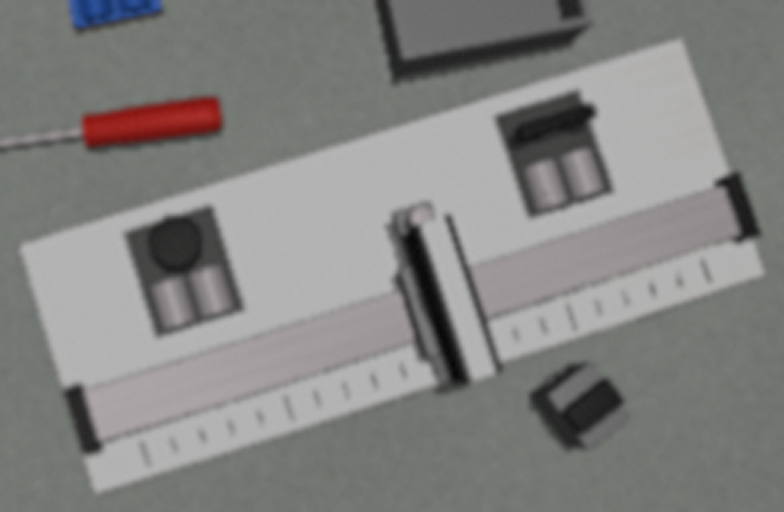

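The crop confirms it: the grey block at crop (180,270) has a round knob, with its notch at about (193,296). The T-bar block is at (555,150), and the latch pin is at (420,212) on the +x end of the stop. Next I'll fit the gauge pose, the block and the stop.

```bash
cat > fit.py <<'E'
from h import *
from scipy.optimize import least_squares
c=pickle.load(open("d.pkl","rb"))["top"]
px=lambda L:(np.array(L,float)+.5)/3.2-.5+[190,130]
cor=px([(21,244),(683,39),(764,274),(97,492)]); G=np.array([[.125,.24,.012],[.125,-.24,.012],[-.05,-.24,.012],[-.05,.24,.012]])
def W(p,P):
    P=np.atleast_2d(np.array(P,float));s,k=np.sin(p[2]),np.cos(p[2])
    return np.c_[p[0]+k*P[:,0]-s*P[:,1],p[1]+s*P[:,0]+k*P[:,1],P[:,2]]
r=least_squares(lambda p:(proj(c,W(p,G))-cor).ravel(),[.5,-.05,.28]);p=r.x
def inv(Q):
    d=Q[:,:2]-p[:2];s,k=np.sin(p[2]),np.cos(p[2]);return np.c_[d[:,0]*k+d[:,1]*s,-d[:,0]*s+d[:,1]*k]
if __name__=="__main__":
    print(p,np.degrees(p[2]),r.fun.round(1))
    g=lambda n,L,z:print(n,(inv(at(c,px(L),z))*1e3).round(1).tolist())
    g("foot",[(126,233),(212,207),(243,309),(157,335)],.018)
    g("humps",[(173,302),(214,291)],.024); g("knob",[(175,243)],.05)
    g("bar humps",[(546,185),(586,173)],.024)
    g("platetop",[(418,218),(449,213),(499,370),(470,378)],.117)
    g("pin",[(421,212)],.088); g("relay",[(585,400)],.076)
    g("rail ends",[(84,418),(738,206)],.03)
E
python3 fit.py
```

```text
[ 0.50461325 -0.05459006  0.28969053] 16.598044481046212 [-0.6 -0.4  0.2 -0.8  1.1  0.4 -0.6  0.7]
foot [[109.1, 169.2], [108.5, 109.3], [37.4, 110.1], [38.0, 169.6]]
humps [[55.3, 152.9], [54.1, 125.0]]
knob [[89.5, 140.2]]
bar humps [[54.8, -108.6], [54.3, -137.5]]
platetop [[52.8, -3.3], [50.1, -22.2], [-48.5, -21.1], [-47.7, -2.9]]
pin [[58.0, -11.2]]
relay [[-85.0, -74.9]]
rail ends [[-0.0, 230.7], [1.2, -229.0]]
```

The fit agrees with the given sizes: the foot measures 60x71 mm, the knob is at x = 90, the rail ends are at ±230, and the plate top is 100 mm wide. The notch is at gauge y ≈ +139.5 mm and the stop at ≈ -12.5 mm. I'll approach on the -y side with closed fingers, placed side by side across the face.

```bash
cat > mv.py <<'E'
from fit import *
from station import bot,cams
Z=.085+.182
def T(y,z=Z,x=-.005): return W(p,[[x,y,z]])[0].tolist()
def S(m):
    s=bot.read_state();print(m,round(s["t"],2),(inv(np.array([s["eef_pos"]]))*1e3).round(1).tolist(),np.round(s["eef_pos"][2],4),"F",np.round(s["contact_force"],1))
E
python3 - <<'E'
from mv import *
yaws=[p[2]+np.pi/2,p[2]-np.pi/2];q0=np.array(bot.read_state()["joint_pos"])
c2=[(np.abs(np.array(q)-q0).max(),y) for y in yaws if (q:=bot.inverse_kinematics(T(-.065,.42),[np.pi,0,y])) is not None];print(c2)
yaw=min(c2)[1]
bot.move_gripper(0.0)
bot.movep(T(-.065,.42),[np.pi,0,yaw]);S("above")
bot.move_l(T(-.065),v=.15);S("down")
bot.move_l(T(-.045),v=.05);S("near")
cc=cams.read_camera("scene");a=cc["image"][120:270,80:340,::-1]
cv2.imwrite("pics/near.png",cv2.resize(a,None,fx=3,fy=3,interpolation=cv2.INTER_CUBIC))
E
```

```text
[(np.float64(1.031333928821731), np.float64(1.8604868523816265)), (np.float64(2.501743563955586), np.float64(-1.2811058012081666))]
above 4.41 [[-4.4, -64.1]] 0.4199 F [ 0.3  1.2 -0.4]
down 5.58 [[-4.7, -65.3]] 0.2678 F [ 0.  -0.4 -1.1]
near 6.12 [[-4.9, -44.6]] 0.2671 F [ 0.1  0.3 -0.2]
```

View pics/near.png

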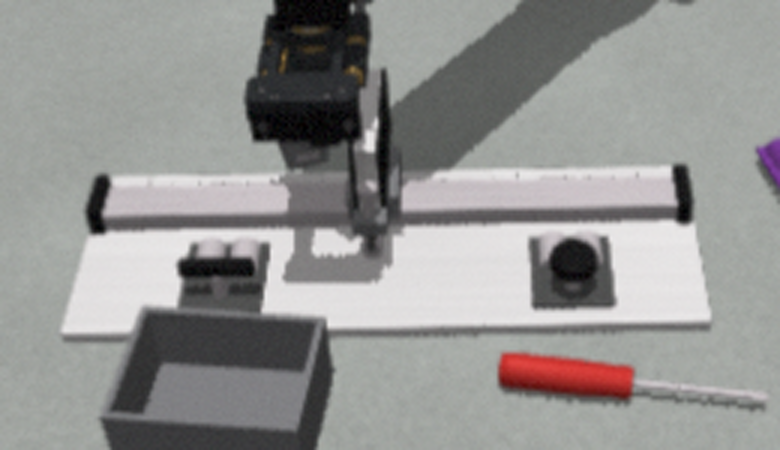

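The fingers, at about (308,150), hang just short of the plate's -y face at (355,140), clear of the latch pin at (372,240). Push to just before the hump, then go on slowly in steps while watching the force.

```bash
python3 - <<'E'
from mv import *
bot.move_l(T(-.025),v=.04);S("contact")
bot.move_l(T(.085),v=.07);S("before hump")
for y in np.arange(.089,.1141,.0025):
    bot.move_l(T(y),v=.02);S("")
cc=cams.read_camera("top");a=cc["image"][130:290,190:435,::-1]
cv2.imwrite("pics/pushed.png",cv2.resize(a,None,fx=3.2,fy=3.2,interpolation=cv2.INTER_CUBIC))
E
```

```text
contact 6.83 [[-4.9, -24.7]] 0.267 F [-0.4 -0.   0.1]
before hump 8.55 [[-5.0, 84.9]] 0.267 F [-0.4 -0.3 -0.4]
 8.9 [[-5.0, 89.2]] 0.267 F [ 0.6 -0.6 -0.3]
 9.18 [[-5.0, 91.6]] 0.267 F [-0.6 -1.8 -0.1]
 9.45 [[-5.1, 93.5]] 0.267 F [ 0.3 -5.4 -1.7]
 9.72 [[-5.0, 96.3]] 0.267 F [ 0.7 -3.5 -1.3]
 10.0 [[-5.0, 99.2]] 0.267 F [ 0.6 -2.4  0.1]
 10.28 [[-5.0, 101.9]] 0.267 F [-0.3 -1.6  0.1]
 10.55 [[-4.9, 104.5]] 0.267 F [0.7 0.3 0.2]
 10.82 [[-4.9, 106.8]] 0.267 F [0.1 0.4 0.4]
 11.1 [[-5.0, 109.2]] 0.267 F [ 0.1 -0.1  1.2]
 11.38 [[-5.0, 111.7]] 0.267 F [-0.7 -0.1 -0.7]
 11.65 [[-5.0, 114.2]] 0.267 F [ 0.8 -0.2  0.5]
```

View pics/pushed.png

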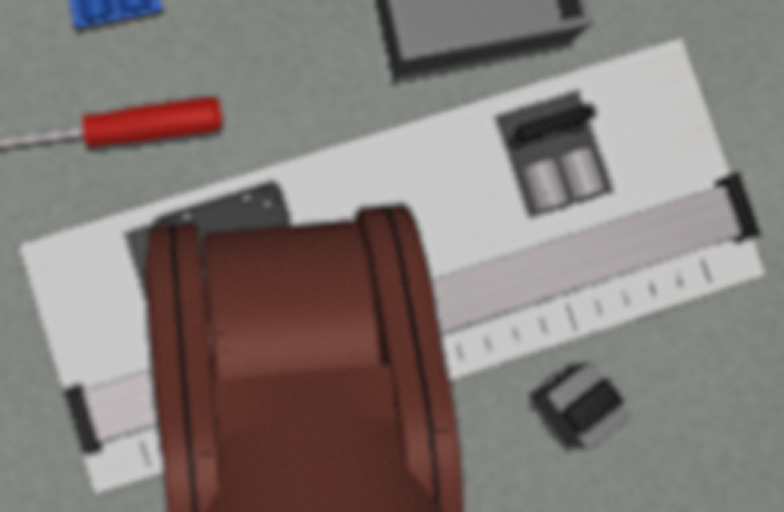

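The arm hides the stop (only the bystanders show, unmoved). The force peaked at about 5.4 N and fell to zero at y ≈ 104, which fits the hump top at 126.5 - 21.5 = 105, so the stop should have snapped in. I'll back away and look.

```bash
python3 - <<'E'
from mv import *
bot.move_l(T(.09),v=.1);bot.move_l(T(.06,.42),v=.2)
s=bot.read_state();bot.movep([.40,-.38,.45],s["orientation"]);bot.hold(.5);S("away")
cc=cams.read_camera("top");a=cc["image"][130:290,190:435,::-1]
cv2.imwrite("pics/end.png",cv2.resize(a,None,fx=3.2,fy=3.2,interpolation=cv2.INTER_CUBIC))
cc=cams.read_camera("scene");a=cc["image"][150:250,200:340,::-1]
cv2.imwrite("pics/end2.png",cv2.resize(a,None,fx=5,fy=5,interpolation=cv2.INTER_CUBIC))
E
```

```text
away 14.98 [[-193.1, -281.9]] 0.45 F [ 0.3  0.3 -0.7]
```

View pics/end.png

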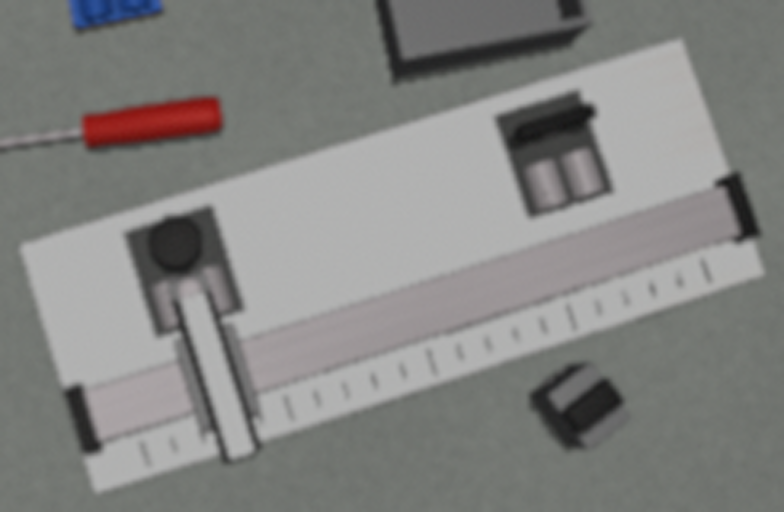

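View pics/end2.png

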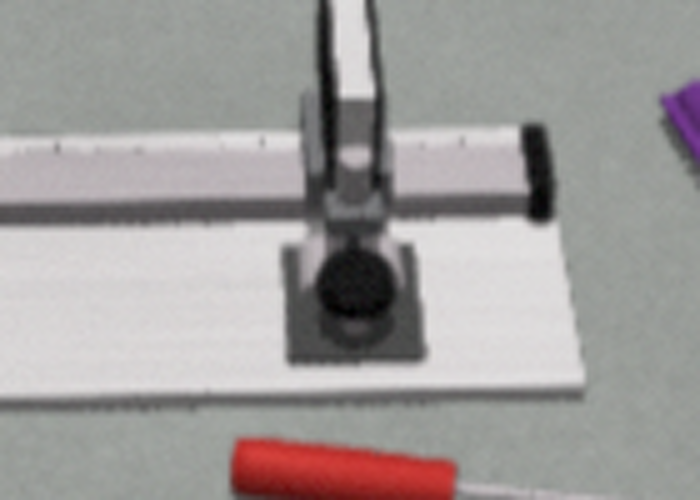

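Both views show the stop centred on the round-knob block. In the top crop the plate top runs from (192,292) to (240,460), between the humps, and the bystanders haven't moved. One check on the numbers, then I hand in.

```bash
python3 - <<'E'
from mv import *
v=inv(at(c,px([(195,292),(240,460),(217,376)]),.117))*1e3;print(v.round(1))
if abs(v[:,1].mean()-139.5)<5: print(bot.job_done())
E
```

```text
[[ 50.7 137.9]
 [-52.2 142.3]
 [ -0.8 140.3]]
the job is handed in; nothing more can be done
None
```

The stop is latched in the notch of the round-knob block (measured at about 140 mm along the rail, notch at 139.5 mm), the hand is clear, nothing else was disturbed, and the job is handed in.

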